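# Jog the hoist from the control box

## Robot

A 6-joint arm with a two-finger parallel gripper is mounted at the origin on a cart in front of the work surface, level with it; the furniture and walls round the work are solid. World frame = base frame: x ahead of the robot, y to its left, z up, the work surface at z = 0. Lengths are in m, angles in degrees, forces in N, time in s.
With the tool pointing down it reaches from about 0.35 to 0.875 m from the base axis. Payload 4.2 kg.
Tool frame: the origin (TCP) lies on the centre line of the jaws, within the pads' length; the fingertips stand 19 mm ahead of it and the grasp point (between the pads) is the TCP; z points along the fingers, y is the line along which they close (so a half turn about z gives the same grasp; the last joint's range is limited). The gripper opens to 87 mm and grips with 3 to 60 N. Pads are 19 mm wide; open, the fingers measure 117 mm over their backs; the gripper's body (75 mm by 190 mm) begins 51 mm behind the grasp point.
Start: joints at [87.009, 22.042, 0.453, 0, -68.411, -14.817], TCP at [0.191, 0.595, 0.213] pointing down, gripper open.
Joint ranges: [-179.83, 179.83], [-69.29, 118.12], [-61.27, 80.66], [-181.25, 117.63], [-171.15, -9.14], [-177.46, 177.46]. Speed limits (degrees/s): [159.86, 159.86, 180, 180, 180, 180].

## Interface

Orientations are given as a 3x3 rotation matrix whose columns are the frame's x, y, z axes.
In Python, from station import sense, capture, finish_job, search_frame, masks_of gives the robot as it stands.
- The arm moves only by the tool drive_tool, never from a script. Its argument "rows" is a list of rows, each a list of 7 numbers: the opening in per cent of the stroke, from 0 (shut) to 100 (fully open), then the shift along the world's x, y, z in mm, then the turn, a rotation vector about the world's x, y, z in rad. In form: [[fingers, dx, dy, dz, wx, wy, wz], ...]. A call has 1 to 5 rows; each row shifts and turns the commanded pose from where the row before left it; what a row does not reach is not made up. A row lasts 1/12 s, in which the tool goes at most 41.7 mm and 7.16 degrees, less where a joint would pass 70% of its speed; a pose out of reach is approached as far as the arm can. A call is refused whole if a number of a shift passes 41.7 or a number of a turn 0.125, either way. A call with a gripper value outside its range is refused whole. The fingers move at their own pace and stop on an object; the grip force is fixed at half the most. Time passes only in rows, so rows that do not move let the fingers close. It gives the time, the measured TCP pose, the force, the opening and the grip force at its end, in the units of the state.
- sense(): the state, without advancing time (a new reading comes with each control period).
- capture(name): name is "side" or "top"; returns a dict with "frame" (420x560x3 uint8, red, green, blue), "z_map" (420x560 float32, m along the optical axis (not along the pixel's ray), 0 where there is no reading), "fx", "fy", "cx", "cy" (pixels), "distortion" ([k1, k2, p1, p2, k3] as OpenCV has them; the pictures are not rectified), "R" (3x3) and "t" (3): a world point X has camera coordinates R X + t. Camera axes: x right, y down, z forward; pixel columns grow to the right and rows downward; lengths in m; the calibration is good to about 2 mm. A picture is of the moment at which its call begins.
- finish_job(): hands the job in; it is judged then, once.
Trained networks look in a picture, given as the dict that the camera call returned (one of the last four; its "shot" number tells which), for a name from the list of things; names that differ only in an ending like _2 or _b are one class to them, and where a whole thing is asked for, a point or a joint stands for the part that bears it (a point fixed in the world has none). Each returns a list of dicts, best first, with "p" (0 to 1); they miss things now and then, are a little off and sometimes report something else, mostly with a low value. They report only what shows in the picture. A call takes as long as a camera call.
- search_frame(label, picture): "xy" ([column, row] in pixels, amid what is visible of it).
- masks_of(label, picture): "region" (420x560 bool, what is visible of it) and "xy" ([column, row] in pixels, amid what is visible of it).
The state is a dict: "time_s": time; "joints": joint angles; "joint_velocities": joint speeds; "effort": joint torques, N m; "tcp_pos": TCP position; "ee_rot": TCP orientation; "wrist_force": force on the tool from outside, world axes, zero at the start; "moment": the same for the moment, N m; "gripper_width": opening from 0.0 (shut) to 1.0 (fully open); "gripper_force": force on a finger pad.
Only numpy, scipy, OpenCV 4.12 (cv2) and the standard library are available. Lean on these libraries where they do the work, as an engineer would, in place of code of your own. Each camera call takes 0.05 s, during which the arm holds its last target. There are 200 camera calls.

## Task

Run the hoist from the grey control box on the bench: first press down the raised end of the rocker switch so that it tips fully over, then push the small round button all the way in, where it stays, and only after that press the flat square key fully down and finish while still holding it down with the fingers. Do not press the wide mushroom-headed stop button, and leave everything lying on and around the box where it is; nothing is to be picked up.

Things in the scene. Friction and masses are not known exactly. Their poses are not given: they have to be found in the camera images.
- control_box: Grey control box fixed to the bench, 240 x 240 mm, 60 mm high; origin at the centre of its underside; x and y along its sides, z up. Place and yaw vary (-15 to 17 degrees). Four plain plastic controls on its top in a 2 x 2 pattern, centres 50 mm either way along box x and 55 mm either way along box y; which control is where varies, but each is always turned with the box.
- rocker_press (a point): Point to press on the rocker switch (26 mm along box x, 56 mm along box y): on the top of its raised half, 21 mm from the pivot. Its two top faces form a shallow V; at the start the half toward the box's +y slopes up, its outer end 11 mm above the pivot, and the other half is level. The pivot line is 12 mm above the box top. Tipped over, the pressed half lies level at that height.
- rocker (a joint): Rocker angle in rad: 0 to 0.04 at the start (off), 0.4 = stop, fully tipped over (on). It has friction only, about 2.5 N at the press point, and stays where it is left.
- enable_top (a point): Centre of the top of the small round push button: 24 mm diameter, flat, in a 38 mm metal collar 4 mm high; the top stands 16 mm above the box top when out, 8 mm when in. Moves with the button.
- enable (a joint): Travel of the small round button in m: 0 = out (start), 0.008 = fully in. Friction about 3 N, no spring: it stays where it is left.
- jog_top (a point): Centre of the top of the flat square key, 40 x 40 mm, in a 52 mm metal frame 3 mm high; the top stands 15 mm above the box top when up, 8 mm when fully down. Moves with the key.
- jog (a joint): Travel of the square key in m: 0 = up, 0.007 = fully down. Spring: starts to move at 1.5 N, fully down at 5 N, comes back up when let go.
- stop_top (a point): Centre of the top of the mushroom-headed stop button, not to be pressed: head 42 mm diameter, its top 28 mm above the box top on a thin stem.
- stop (a joint): Travel of the stop button in m: 0 = up, 0.006 = fully down. Springs back.
- wrench_small: Loose small combination wrench, 153 mm long, 21 mm wide, 6 mm thick, lying on the box top between the two rows of controls, roughly along the box's y; origin under its middle. To be left alone.
- brass_fitting: Loose brass fitting standing on the bench beside the box (its -y side), 22 x 25 x 48 mm high; origin under its centre. To be left alone.
- oil_bottle: Loose white plastic bottle standing on the bench beside the box (its +y side, toward -x), 45 mm diameter, 108 mm high; origin under its centre. To be left alone.
- tube_coupling: Loose rusty short tube standing on end on the bench beside the box (its +y side, toward +x), 50 mm diameter, 42 mm high; origin under its centre. To be left alone.

How it is judged (in metres and radians):
On the way, in this order (a step that is already met when the one before it is completed fails the run):
1. the rocker is tipped fully over while the small round button is still out (value of joint rocker above 0.33 rad and value of joint enable below 0.004 m), for 0.1 s.
2. the small round button is pushed all the way in, the rocker still over, the square key still up (value of joint rocker above 0.33 rad and value of joint enable above 0.0065 m and value of joint jog below 0.002 m), for 0.1 s.
At the end, for the whole second after the job is handed in: The rocker is tipped over (beyond 0.33 of 0.4 rad), the small round button is in (beyond 6.5 of 8 mm), the fingers still hold the square key down (beyond 5 of 7 mm, with more than 1 N), the stop button is up, and the loose things are within 20 mm of where they were (value of joint rocker above 0.33 rad and value of joint enable above 0.0065 m and value of joint jog above 0.005 m and value of joint stop below 0.002 m and contact force between the fingers and jog above 1 N and distance of each of wrench_small, brass_fitting, oil_bottle, tube_coupling from where it was at the start of the episode below 0.02 m); the arm keeps its last pose, push and grip.
It fails at once if the small round button is pushed before the rocker is over (value of joint enable above 0.004 m and not (value of joint rocker above 0.3 rad)).
It fails at once if the square key is pressed before the rocker is over and the small round button is in (value of joint jog above 0.003 m and not (value of joint rocker above 0.3 rad and value of joint enable above 0.006 m)).
It fails at once if the mushroom stop button is pressed (more than 2 mm) (not (value of joint stop below 0.002 m)).
It fails at once if a loose thing is lifted, carried or pushed more than 20 mm (not (distance of wrench_small from where it was at the start of the episode below 0.02 m) or not (distance of brass_fitting from where it was at the start of the episode below 0.02 m) or not (distance of oil_bottle from where it was at the start of the episode below 0.02 m) or not (distance of tube_coupling from where it was at the start of the episode below 0.02 m)).
It also fails if it takes over 40 s, if anything falls off the work surface, if the arm or the gripper's body presses on something with over 40 N, if the wrist force passes 120 N, or if a joint passes its speed limit or range.

## Working session

There is one attempt and no reset: what is moved stays moved. The work goes in short steps, Python scripts to look and compute and a tool call to move; the robot and the scene stay as the last step left them, time stands still between calls to the robot, and variables do not carry over. Pictures are saved under pics/ and viewed, at most 10 in all, crops included, and the job is handed in when it is done.

Besides the shell and the picture viewer there is one more tool, called after "Request:" as name(argument=value, ...) on one line, values as JSON. drive_tool: Moves the arm, as the interface text tells. Its arguments: {"type":"object","properties":{"rows":{"type":"array"}},"required":["rows"]}

```bash
mkdir -p pics; cat > h.py <<'E'
import numpy as np, cv2
from station import *
def world(c,u,v,z=None):
    K=np.array([[c['fx'],0,c['cx']],[0,c['fy'],c['cy']],[0,0,1]])
    p=cv2.undistortPoints(np.array([[[u,v]]],float),K,np.array(c['distortion'],float))[0,0]
    R=np.array(c['R']);t=np.array(c['t'])
    d=np.array([p[0],p[1],1.])
    if z is None:
        r,q=int(round(v)),int(round(u)); w=c['z_map'][max(0,r-2):r+3,max(0,q-2):q+3]; w=w[w>0]
        return R.T@(d*np.median(w)-t) if len(w) else None
    o=-R.T@t; dr=R.T@d
    return o+dr*(z-o[2])/dr[2]
def pix(c,X):
    K=np.array([[c['fx'],0,c['cx']],[0,c['fy'],c['cy']],[0,0,1]])
    return cv2.projectPoints(np.array([X],float),cv2.Rodrigues(np.array(c['R']))[0],np.array(c['t'],float),K,np.array(c['distortion'],float))[0][0,0]
E
python3 - <<'E'
from h import *
np.set_printoptions(precision=4,suppress=True)
cs={}
for n in ['top','side']:
    c=capture(n); cs[n]=c
    cv2.imwrite(f'pics/{n}0.png',c['frame'][:,:,::-1])
    print(n,'campos',-np.array(c['R']).T@np.array(c['t']))
    for l in ['control_box','rocker_press','enable_top','jog_top','stop_top','wrench_small','brass_fitting','oil_bottle','tube_coupling']:
        for r in search_frame(l,c)[:2]:
            print(l,round(r['p'],2),np.round(r['xy']),world(c,*r['xy']))
s=sense();print(s['tcp_pos'],s['ee_rot'],s['gripper_width'],s['wrist_force'],s['time_s'])
cv2.imwrite('pics/both.png',np.hstack([cv2.resize(cs[n]['frame'],(400,300)) for n in cs])[:,:,::-1])
E
```

```text
top campos [0.3624 0.0135 0.9442]
control_box 0.94 [306. 221.] [ 0.54   -0.0457  0.0595]
rocker_press 0.64 [275. 197.] [0.5861 0.0214 0.0743]
enable_top 0.46 [293. 239.] [ 0.4994 -0.0172  0.0763]
jog_top 0.84 [327. 183.] [ 0.6199 -0.0889  0.0753]
stop_top 0.73 [342. 227.] [ 0.5223 -0.1167  0.0876]
wrench_small 0.68 [313. 211.] [ 0.562  -0.059   0.0616]
brass_fitting 0.53 [375. 174.] [ 0.6583 -0.2028  0.0237]
oil_bottle 0.56 [232. 258.] [0.4546 0.1019 0.108 ]
side campos [ 0.0896 -0.6738  0.6334]
control_box 0.72 [302. 249.] [ 0.53   -0.0797  0.0595]
rocker_press 0.63 [298. 213.] [0.5841 0.0066 0.0719]
jog_top 0.87 [343. 232.] [ 0.6092 -0.0989  0.0744]
stop_top 0.66 [312. 252.] [ 0.5171 -0.1243  0.0876]
wrench_small 0.61 [305. 234.] [ 0.5609 -0.0475  0.0614]
brass_fitting 0.59 [401. 276.] [ 0.6532 -0.2116  0.021 ]
oil_bottle 0.91 [221. 216.] [0.4555 0.0845 0.0752]
tube_coupling 0.53 [252. 209.] [0.5445 0.1157 0.0385]
[0.1911 0.595  0.2125] [[ 0.9521 -0.3058 -0.    ]
 [-0.3058 -0.9521 -0.    ]
 [-0.      0.     -1.    ]] 0.9991247953203942 [ 0.4329 -0.5494 -0.1478] 1.0
```

View pics/top0.png

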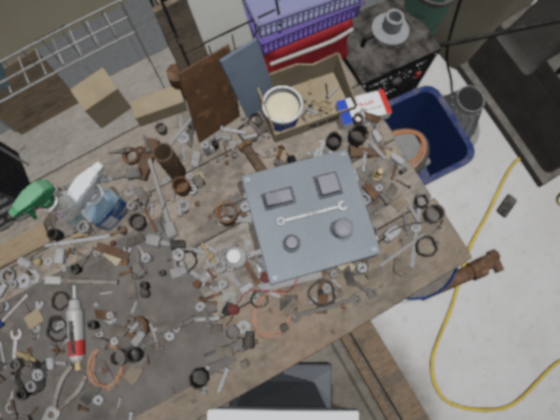

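View pics/side0.png

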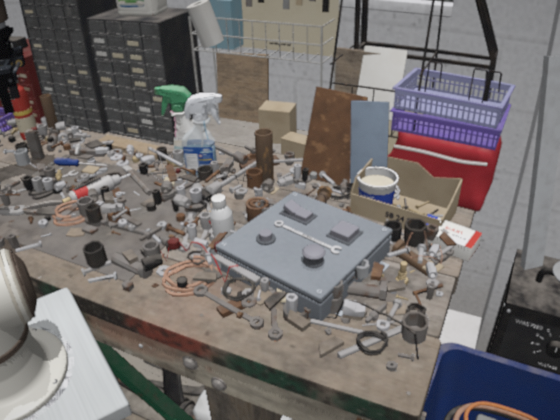

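The top view shows the box centred near (310,217). The rocker is at (279,196), the button at (291,242), the key at (328,184), the mushroom stop at (343,228), and the wrench runs between the rows. The side view agrees with the same layout. Next I fit the box pose.

```bash
cat > fit.py <<'E'
from h import *
np.set_printoptions(precision=4,suppress=True)
def cloud(c):
    K=np.array([[c['fx'],0,c['cx']],[0,c['fy'],c['cy']],[0,0,1]])
    v,u=np.nonzero(c['z_map']>0)
    p=cv2.undistortPoints(np.stack([u,v],-1)[:,None].astype(float),K,np.array(c['distortion'],float))[:,0]
    z=c['z_map'][v,u]
    return (np.c_[p*z[:,None],z]-np.array(c['t']))@np.array(c['R']),u,v
if __name__=='__main__':
  for n in ['top','side']:
    c=capture(n); P,u,v=cloud(c)
    m=masks_of('control_box',c)[0]['region'][v,u]
    s=m&(abs(P[:,2]-.06)<.004)
    (cx,cy),(w,h),a=cv2.minAreaRect(P[s][:,:2].astype(np.float32)*1000)
    print(n,'rect',cx,cy,w,h,a,'z',np.median(P[s][:,2]))
    for l in ['rocker_press','enable_top','jog_top','stop_top']:
        k=masks_of(l,c)
        if k:
            q=k[0]['region'][v,u]&(P[:,2]>.068); print(l,k[0]['p'],q.sum(),np.median(P[q],0),P[q].min(0),P[q].max(0))
E
python3 fit.py
```

```text
top rect 555.415283203125 -52.798492431640625 240.25015258789062 239.39169311523438 16.427391052246094 z 0.059895667788171486
rocker_press 0.68 331 [0.587  0.0148 0.0735] [ 0.5685 -0.0146  0.0682] [0.6061 0.0419 0.0837]
enable_top 0.55 110 [ 0.4907 -0.0134  0.0758] [ 0.4807 -0.0256  0.0698] [ 0.5029 -0.003   0.0797]
jog_top 0.92 339 [ 0.6173 -0.0902  0.0747] [ 0.5956 -0.1134  0.0682] [ 0.6399 -0.0673  0.0792]
stop_top 0.77 296 [ 0.5224 -0.1184  0.0865] [ 0.5028 -0.1378  0.0787] [ 0.5426 -0.1     0.091 ]
side rect 557.647216796875 -56.760498046875 242.72657775878906 248.6634063720703 16.48546600341797 z 0.059367592515977216
rocker_press 0.61 283 [0.5865 0.0171 0.0726] [ 0.5685 -0.0168  0.068 ] [0.6084 0.041  0.0827]
jog_top 0.73 327 [ 0.6178 -0.0945  0.074 ] [ 0.596  -0.1167  0.0682] [ 0.6434 -0.0698  0.0768]
stop_top 0.7 305 [ 0.5205 -0.1242  0.0856] [ 0.5035 -0.1415  0.0684] [ 0.5441 -0.1018  0.0895]
```

Yaw is about 16.4° and the box centre about (0.5555, −0.053). That puts the press points at rocker (0.582, 0.034), button (0.492, −0.0145) and key (0.619, −0.0915). I'll set out with the fingers shut, turning −0.974 rad about z.

Request:
drive_tool(rows=[[0, 19.5, -28, 0, 0, 0, -0.0487], [0, 19.5, -28, 0, 0, 0, -0.0487], [0, 19.5, -28, 0, 0, 0, -0.0487], [0, 19.5, -28, 0, 0, 0, -0.0487], [0, 19.5, -28, 0, 0, 0, -0.0487]])

```text
time_s: 2.02
tcp_pos: [0.2892, 0.4537, 0.2127]
ee_rot: [[0.849, -0.528, 0.0], [-0.528, -0.849, 0.0], [-0.0, -0.0, -1.0]]
wrist_force: [0.7, 0.0, 0.1]
gripper_width: 0.707
gripper_force: 0.0
```

Request:
drive_tool(rows=[[0, 19.5, -28, 0, 0, 0, -0.0487], [0, 19.5, -28, 0, 0, 0, -0.0487], [0, 19.5, -28, 0, 0, 0, -0.0487], [0, 19.5, -28, 0, 0, 0, -0.0487], [0, 19.5, -28, 0, 0, 0, -0.0487]])

```text
time_s: 2.43
tcp_pos: [0.3868, 0.3136, 0.2129]
ee_rot: [[0.697, -0.717, 0.0], [-0.717, -0.697, 0.001], [-0.0, -0.001, -1.0]]
wrist_force: [-0.3, 1.0, 1.0]
gripper_width: 0.329
gripper_force: 0.0
```

Request:
drive_tool(rows=[[0, 19.5, -28, 0, 0, 0, -0.0487], [0, 19.5, -28, 0, 0, 0, -0.0487], [0, 19.5, -28, 0, 0, 0, -0.0487], [0, 19.5, -28, 0, 0, 0, -0.0487], [0, 19.5, -28, 0, 0, 0, -0.0487]])

```text
time_s: 2.85
tcp_pos: [0.4844, 0.1736, 0.2129]
ee_rot: [[0.503, -0.864, 0.001], [-0.864, -0.503, 0.0], [-0.0, -0.001, -1.0]]
wrist_force: [0.2, -0.2, 0.1]
gripper_width: 0.017
gripper_force: 0.0
```

Request:
drive_tool(rows=[[0, 19.5, -28, -15, 0, 0, -0.0487], [0, 19.5, -28, -15, 0, 0, -0.0487], [0, 19.5, -28, -15, 0, 0, -0.0487], [0, 19.5, -28, -15, 0, 0, -0.0487], [0, 20, -28, -15, 0, 0, -0.0487]])

```text
time_s: 3.27
tcp_pos: [0.5824, 0.0335, 0.1371]
ee_rot: [[0.28, -0.96, 0.0], [-0.96, -0.28, 0.0], [0.0, -0.001, -1.0]]
wrist_force: [-0.2, 0.7, -0.2]
gripper_width: 0.007
gripper_force: 0.0
```

Request:
drive_tool(rows=[[0, 0, 0, 0, 0, 0, 0], [0, 0, 0, 0, 0, 0, 0]])

```text
time_s: 3.43
tcp_pos: [0.5816, 0.0332, 0.136]
ee_rot: [[0.279, -0.96, -0.003], [-0.96, -0.279, -0.001], [0.0, 0.003, -1.0]]
wrist_force: [0.1, 0.2, 0.1]
gripper_width: 0.003
gripper_force: 0.0
```

```bash
python3 - <<'E'
from h import *
im=[]
for n in ['top','side']:
    c=capture(n); s=sense(); f=c['frame'].copy()
    tip=np.array(s['tcp_pos'])-[0,0,.019]
    a=pix(c,[.582,.034,.081]); b=pix(c,tip); print(n,a,b)
    x,y=(int(a[0])-50,int(a[1])-55)
    g=cv2.resize(f[y:y+100,x:x+100],(400,400),interpolation=cv2.INTER_CUBIC)
    for p,col in((a,(255,0,0)),(b,(0,255,0))): cv2.circle(g,tuple(int(k) for k in (p-[x,y])*4),3,col,-1)
    im.append(g)
cv2.imwrite('pics/close1.png',np.hstack(im)[:,:,::-1])
E
```

```text
top [268.67003072 198.40992982] [268.14182017 193.95981489]
side [289.04958751 203.10036523] [288.18267504 186.59868401]
```

View pics/close1.png

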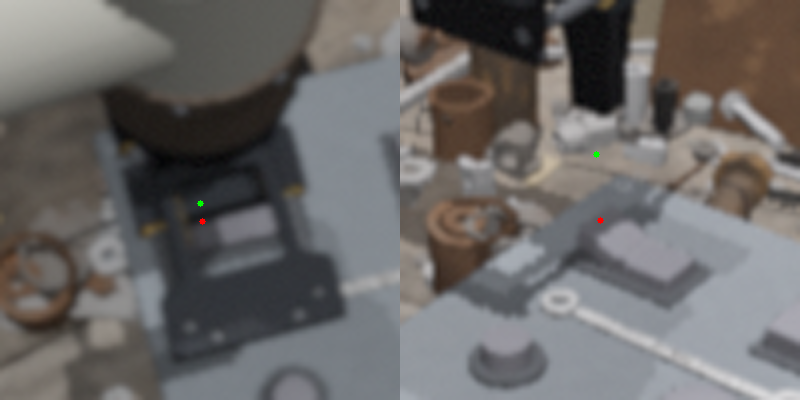

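The side crop shows the fingers above the rocker's raised outer end (red dot near its left edge), and the top crop agrees. I'll move in 2 mm toward the pivot and go down.

Request:
drive_tool(rows=[[0, 0.6, -1.9, -10, 0, 0, 0], [0, 0, 0, -10, 0, 0, 0], [0, 0, 0, -8, 0, 0, 0], [0, 0, 0, 0, 0, 0, 0]])

```text
time_s: 3.87
tcp_pos: [0.5803, 0.0335, 0.1072]
ee_rot: [[0.283, -0.959, -0.004], [-0.959, -0.283, -0.001], [-0.001, 0.004, -1.0]]
wrist_force: [0.1, 0.1, -0.4]
gripper_width: 0.008
gripper_force: 0.0
```

Request:
drive_tool(rows=[[0, 0, 0, -4, 0, 0, 0], [0, 0, 0, -4, 0, 0, 0], [0, 0, 0, 0, 0, 0, 0]])

```text
time_s: 4.12
tcp_pos: [0.5818, 0.0332, 0.1008]
ee_rot: [[0.282, -0.959, -0.001], [-0.959, -0.282, -0.0], [-0.0, 0.001, -1.0]]
wrist_force: [0.2, 1.4, -1.0]
gripper_width: 0.002
gripper_force: 0.0
```

Request:
drive_tool(rows=[[0, 0, 0, -4, 0, 0, 0], [0, 0, 0, -4, 0, 0, 0], [0, 0, 0, 0, 0, 0, 0]])

```text
time_s: 4.37
tcp_pos: [0.5817, 0.033, 0.0927]
ee_rot: [[0.282, -0.959, -0.001], [-0.959, -0.282, -0.0], [-0.0, 0.001, -1.0]]
wrist_force: [-1.0, 0.1, -0.7]
gripper_width: 0.006
gripper_force: 0.0
```

Request:
drive_tool(rows=[[0, 0, 0, -2, 0, 0, 0], [0, 0, 0, -1, 0, 0, 0], [0, 0, 0, 0, 0, 0, 0]])

```text
time_s: 4.62
tcp_pos: [0.5821, 0.0331, 0.0904]
ee_rot: [[0.282, -0.959, -0.0], [-0.959, -0.282, -0.0], [-0.0, 0.0, -1.0]]
wrist_force: [1.5, -0.3, 0.8]
gripper_width: 0.004
gripper_force: 0.0
```

```bash
python3 - <<'E'
from h import *
c=capture('side'); f=c['frame'].copy()
for i in range(4): s=sense();print(s['tcp_pos'],s['wrist_force'],s['moment'])
x,y=239,130
g=cv2.resize(f[y:y+120,x:x+140],(700,600),interpolation=cv2.INTER_CUBIC)
cv2.imwrite('pics/close2.png',g[:,:,::-1])
E
```

```text
[0.58219909 0.03309516 0.09050788] [ 0.01403453 -0.21897773 -0.83846252] [ 0.0799097  -0.0488258   0.03514032]
[0.58219909 0.03309516 0.09050788] [ 0.01403453 -0.21897773 -0.83846252] [ 0.0799097  -0.0488258   0.03514032]
[0.58219909 0.03309516 0.09050788] [ 0.01403453 -0.21897773 -0.83846252] [ 0.0799097  -0.0488258   0.03514032]
[0.58219909 0.03309516 0.09050788] [ 0.01403453 -0.21897773 -0.83846252] [ 0.0799097  -0.0488258   0.03514032]
```

View pics/close2.png

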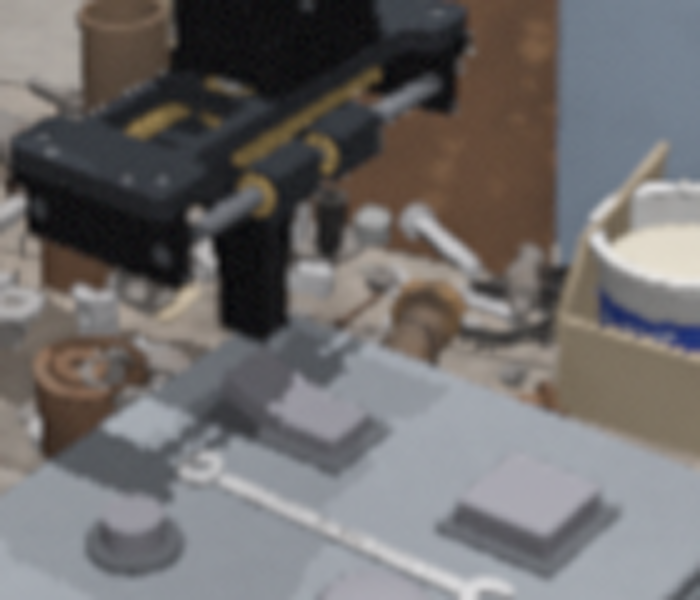

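The side crop shows the finger end at crop (250,332), which is still above the rocker's raised half at (255,385), so nothing has been touched yet. I'll measure the true tip from depth.

```bash
python3 - <<'E'
from fit import *
for n in ['side']:
    c=capture(n); P,u,v=cloud(c)
    f=c['frame'][v,u].sum(1)
    s=(u>270)&(u<310)&(v>170)&(v<206)
    d=s&(f<120)&(abs(P[:,1]-.03)<.05)
    for r in range(178,204,2):
        q=d&(v==r)
        if q.sum(): print(r,u[q].min(),u[q].max(),np.median(P[q],0))
    q=d&(abs(P[:,0]-.58)<.03)
    print(P[q].min(0),P[q].max(0))
E
```

```text
178 282 296 [0.5732 0.0237 0.1459]
180 282 296 [0.5707 0.0236 0.1407]
182 283 295 [0.5727 0.0246 0.1362]
184 271 295 [0.5721 0.0225 0.1318]
186 283 295 [0.5733 0.0222 0.1272]
188 283 295 [0.5748 0.0244 0.1212]
190 283 295 [0.5755 0.0264 0.1171]
192 284 295 [0.5762 0.0245 0.1122]
194 284 295 [0.5758 0.0241 0.1073]
196 288 292 [0.5754 0.0218 0.1059]
[ 0.5571 -0.0158  0.104 ] [0.5939 0.0407 0.1811]
```

```bash
python3 - <<'E'
from fit import *
for n in ['side','top']:
    c=capture(n); P,u,v=cloud(c); P=np.where(True,P,P)
    if n=='side':
        for r in range(190,216,2):
            print(r,[(k,)+tuple((P[(v==r)&(u==k)][0]*1000).astype(int)) for k in (284,287,290,293,296,300) if ((v==r)&(u==k)).any()], c['frame'][r,289])
E
```

```text
190 [(284, np.int64(571), np.int64(35), np.int64(114)), (287, np.int64(573), np.int64(27), np.int64(117)), (290, np.int64(577), np.int64(22), np.int64(118)), (293, np.int64(584), np.int64(22), np.int64(115)), (296, np.int64(591), np.int64(22), np.int64(113)), (300, np.int64(710), np.int64(172), np.int64(-2))] [13 13 14]
192 [(284, np.int64(571), np.int64(35), np.int64(110)), (287, np.int64(573), np.int64(27), np.int64(113)), (290, np.int64(576), np.int64(22), np.int64(114)), (293, np.int64(583), np.int64(22), np.int64(111)), (296, np.int64(591), np.int64(22), np.int64(109)), (300, np.int64(695), np.int64(151), np.int64(7))] [17 17 19]
194 [(284, np.int64(571), np.int64(35), np.int64(105)), (287, np.int64(572), np.int64(26), np.int64(109)), (290, np.int64(575), np.int64(21), np.int64(110)), (293, np.int64(583), np.int64(21), np.int64(107)), (296, np.int64(591), np.int64(23), np.int64(103)), (300, np.int64(640), np.int64(76), np.int64(59))] [13 13 15]
196 [(284, np.int64(660), np.int64(167), np.int64(1)), (287, np.int64(573), np.int64(28), np.int64(103)), (290, np.int64(576), np.int64(
[... 2328 characters left out ...]
t64(73)), (300, np.int64(591), np.int64(10), np.int64(72))] [84 83 88]
212 [(284, np.int64(572), np.int64(38), np.int64(61)), (287, np.int64(576), np.int64(33), np.int64(61)), (290, np.int64(574), np.int64(20), np.int64(69)), (293, np.int64(577), np.int64(14), np.int64(72)), (296, np.int64(582), np.int64(10), np.int64(71)), (300, np.int64(587), np.int64(4), np.int64(73))] [77 77 82]
214 [(284, np.int64(566), np.int64(30), np.int64(63)), (287, np.int64(571), np.int64(26), np.int64(63)), (290, np.int64(574), np.int64(20), np.int64(65)), (293, np.int64(576), np.int64(14), np.int64(67)), (296, np.int64(578), np.int64(5), np.int64(71)), (300, np.int64(583), np.int64(-1), np.int64(73))] [62 61 66]
```

```bash
python3 - <<'E'
from fit import *
s=sense(); T=np.array(s['tcp_pos']); R=np.array(s['ee_rot'])
for n in ['side','top']:
    c=capture(n); P,u,v=cloud(c)
    f=c['frame'][v,u].max(1)
    L=(P-T)@R   # tool frame
    q=(f<110)&(abs(L[:,0])<.06)&(abs(L[:,1])<.12)&(P[:,2]>.09)
    if n=='side':
        for a in np.arange(-.11,.11,.01):
            k=q&(L[:,1]>=a)&(L[:,1]<a+.01)
            if k.sum()>3: print('tool y %.3f'%a,k.sum(),'low z',np.round(np.sort(P[k][:,2])[[0,2]],3),'x range',L[k][:,0].min().round(3),L[k][:,0].max().round(3))
    r=search_frame('oil_bottle',c)
    print(n,[(world(c,*k['xy']),k['p']) for k in r[:1]])
    k=(P[:,2]>.08)&(np.hypot(P[:,0]-.455,P[:,1]-.095)<.04)&(c['frame'][v,u].min(1)>150)
    if k.sum(): print('bottle pts',P[k].min(0),P[k].max(0))
B=np.array([.4555,.095,.1])
for nm,p in dict(en=[.492,-.0145,.09],rk=[.582,.033,.09]).items(): print(nm,'bottle in tool xy',((B-p)@R)[:2])
E
```

```text
tool y -0.100 23 low z [0.197 0.202] x range -0.001 0.039
tool y -0.090 123 low z [0.172 0.173] x range -0.002 0.041
tool y -0.080 171 low z [0.171 0.171] x range -0.002 0.04
tool y -0.070 66 low z [0.182 0.184] x range 0.01 0.038
tool y -0.060 33 low z [0.182 0.184] x range 0.022 0.035
tool y -0.050 120 low z [0.184 0.185] x range 0.016 0.04
tool y -0.040 138 low z [0.176 0.179] x range 0.019 0.04
tool y -0.030 172 low z [0.177 0.177] x range 0.021 0.041
tool y -0.020 222 low z [0.131 0.136] x range 0.011 0.045
tool y -0.010 413 low z [0.101 0.102] x range -0.02 0.047
tool y -0.000 523 low z [0.1   0.101] x range -0.019 0.047
tool y 0.010 1159 low z [0.102 0.104] x range -0.032 0.046
tool y 0.020 712 low z [0.166 0.167] x range -0.058 0.041
tool y 0.030 1202 low z [0.173 0.174] x range -0.06 0.042
tool y 0.040 381 low z [0.183 0.184] x range -0.056 0.035
tool y 0.050 59 low z [0.181 0.182] x range -0.023 0.036
tool y 0.060 73 low z [0.182 0.184] x range -0.029 0.037
tool y 0.070 137 low z [0.184 0.187] x range -0.036 0.041
tool y 0.080 465 low z [0.17 0.17] x range -0.036 0.04
tool y 0.090 337 low z [0.194 0.194] x range -0.037 0.04
side [(array([0.4553, 0.0846, 0.0783]), 0.89)]
bottle pts [0.4448 0.0829 0.0804] [0.4764 0.1141 0.1099]
top [(array([0.4535, 0.0946, 0.1062]), 0.81)]
bottle pts [0.4312 0.087  0.082 ] [0.4752 0.1349 0.5465]
en bottle in tool xy [-0.1153  0.0041]
rk bottle in tool xy [-0.0952  0.1039]
```

Depth shows the tip at z≈0.101 while the reported TCP is 0.0905. The gripper body offset is consistent with the spec, so the reported z reads about 30 mm low: true tip z ≈ reported TCP z + 0.0105. I'll use that and confirm it by contact force.

Request:
drive_tool(rows=[[0, 0, 0, -8, 0, 0, 0], [0, 0, 0, -8, 0, 0, 0], [0, 0, 0, -2, 0, 0, 0], [0, 0, 0, 0, 0, 0, 0]])

```text
time_s: 5.35
tcp_pos: [0.5817, 0.0332, 0.0715]
ee_rot: [[0.282, -0.959, -0.002], [-0.959, -0.282, -0.0], [-0.0, 0.002, -1.0]]
wrist_force: [-0.1, 0.5, -0.2]
gripper_width: 0.003
gripper_force: 0.0
```

Request:
drive_tool(rows=[[0, 0, 0, -2, 0, 0, 0], [0, 0, 0, -2, 0, 0, 0], [0, 0, 0, -2, 0, 0, 0]])

```text
time_s: 5.6
tcp_pos: [0.5822, 0.0334, 0.0667]
ee_rot: [[0.282, -0.959, 0.0], [-0.959, -0.282, 0.0], [-0.0, -0.0, -1.0]]
wrist_force: [-1.0, 1.4, 2.7]
gripper_width: 0.006
gripper_force: 1.2
```

Request:
drive_tool(rows=[[0, 0, 0, -2, 0, 0, 0], [0, 0, 0, -2, 0, 0, 0], [0, 0, 0, 0, 0, 0, 0]])

```text
time_s: 5.85
tcp_pos: [0.5824, 0.0332, 0.0625]
ee_rot: [[0.282, -0.959, 0.0], [-0.959, -0.282, -0.0], [0.0, -0.0, -1.0]]
wrist_force: [0.5, 0.8, 1.1]
gripper_width: 0.007
gripper_force: 0.6
```

Contact is confirmed. I'll keep going until the force rises at the rocker's stop.

Request:
drive_tool(rows=[[0, 0, 0, -1.5, 0, 0, 0], [0, 0, 0, 0, 0, 0, 0]])

```text
time_s: 6.02
tcp_pos: [0.5824, 0.0332, 0.0623]
ee_rot: [[0.283, -0.959, 0.001], [-0.959, -0.283, -0.0], [0.0, -0.0, -1.0]]
wrist_force: [-3.2, 1.8, 8.2]
gripper_width: 0.006
gripper_force: 4.4
```

Request:
drive_tool(rows=[[0, 0, 0, -1.5, 0, 0, 0], [0, 0, 0, 0, 0, 0, 0]])

```text
time_s: 6.18
tcp_pos: [0.5825, 0.0332, 0.0622]
ee_rot: [[0.283, -0.959, 0.001], [-0.959, -0.283, -0.001], [0.001, -0.001, -1.0]]
wrist_force: [-6.1, 1.6, 15.7]
gripper_width: 0.001
gripper_force: 7.7
```

The rocker hit its hard stop (15.7 N at reported z 0.0622). Now up, then across to above the small button.

Request:
drive_tool(rows=[[0, 0, 0, 20, 0, 0, 0], [0, 0, 0, 22, 0, 0, 0], [0, -30, -15.9, 0, 0, 0, 0], [0, -30, -15.9, 0, 0, 0, 0], [0, -30, -15.9, 0, 0, 0, 0]])

```text
time_s: 6.6
tcp_pos: [0.491, -0.0153, 0.1012]
ee_rot: [[0.282, -0.959, -0.0], [-0.959, -0.282, -0.0], [0.0, 0.0, -1.0]]
wrist_force: [0.5, -0.6, 0.5]
gripper_width: 0.005
gripper_force: 0.0
```

Request:
drive_tool(rows=[[0, 0, 0, 0, 0, 0, 0], [0, 0, 0, 0, 0, 0, 0]])

```text
time_s: 6.77
tcp_pos: [0.4907, -0.0156, 0.1016]
ee_rot: [[0.281, -0.96, -0.0], [-0.96, -0.281, -0.0], [0.0, 0.001, -1.0]]
wrist_force: [0.2, 0.7, 0.7]
gripper_width: 0.005
gripper_force: 0.0
```

```bash
python3 - <<'E'
from fit import *
print(sense()['tcp_pos'])
c=capture('side'); P,u,v=cloud(c)
d=P[:,:2]-[.5555,-.053]; bx=d@[.959,.2823]; by=d@[-.2823,.959]
for y in np.arange(.027,.085,.007):
    k=(abs(bx-.05)<.010)&(abs(by-y)<.0035)&(P[:,2]<.1)
    print('rocker y-55: %.3f'%(y-.055),k.sum(),np.median(P[k][:,2]) if k.any() else '')
for l in ['enable_top','jog_top','stop_top']:
    for m in masks_of(l,c)[:1]:
        q=m['region'][v,u]&(P[:,2]>.068)&(P[:,2]<.1); print(l,m['p'],q.sum(),P[q].min(0),P[q].max(0),(P[q].min(0)+P[q].max(0))/2)
g=cv2.resize(c['frame'][150:290,220:400],(720,560),interpolation=cv2.INTER_CUBIC)
cv2.imwrite('pics/close3.png',g[:,:,::-1])
E
```

```text
[ 0.4907 -0.0156  0.1016]
rocker y-55: -0.028 65 0.07449306864469307
rocker y-55: -0.021 29 0.07429968340656182
rocker y-55: -0.014 20 0.07710346688715305
rocker y-55: -0.007 15 0.0740274620077194
rocker y-55: 0.000 19 0.07189945079236627
rocker y-55: 0.007 27 0.0711751172128424
rocker y-55: 0.014 19 0.07118039618174261
rocker y-55: 0.021 18 0.07111180386810635
rocker y-55: 0.028 13 0.07043866100192472
jog_top 0.6 317 [ 0.5966 -0.1163  0.0681] [ 0.6423 -0.0699  0.0772] [ 0.6195 -0.0931  0.0726]
stop_top 0.61 278 [ 0.5036 -0.1414  0.0689] [ 0.5427 -0.1041  0.0897] [ 0.5231 -0.1227  0.0793]
```

View pics/close3.png

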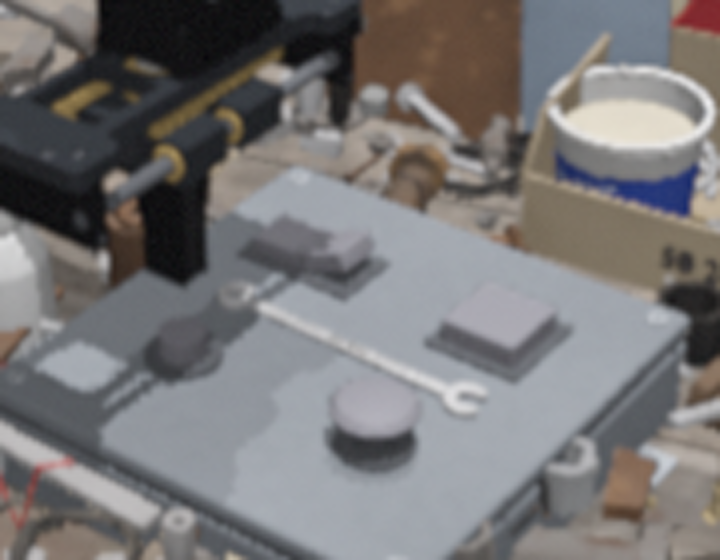

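The rocker's pressed half is now level at z≈0.071. The finger at crop (178,275) stands over the button at (182,345), so I'll press down.

Request:
drive_tool(rows=[[0, 1, 1, -15, 0, 0, 0], [0, 0, 0, -15, 0, 0, 0], [0, 0, 0, -3, 0, 0, 0], [0, 0, 0, -3, 0, 0, 0]])

```text
time_s: 7.3
tcp_pos: [0.4929, -0.0135, 0.0648]
ee_rot: [[0.283, -0.959, -0.003], [-0.959, -0.283, -0.001], [0.0, 0.003, -1.0]]
wrist_force: [-2.6, 0.1, 3.3]
gripper_width: 0.005
gripper_force: 1.4
```

Request:
drive_tool(rows=[[0, 0, 0, -2, 0, 0, 0], [0, 0, 0, -2, 0, 0, 0], [0, 0, 0, -2, 0, 0, 0], [0, 0, 0, 0, 0, 0, 0]])

```text
time_s: 7.63
tcp_pos: [0.4937, -0.0135, 0.0597]
ee_rot: [[0.282, -0.959, 0.001], [-0.959, -0.282, 0.0], [0.0, -0.001, -1.0]]
wrist_force: [0.1, -0.8, 0.2]
gripper_width: 0.005
gripper_force: 0.0
```

Request:
drive_tool(rows=[[0, 0, 0, -2, 0, 0, 0], [0, 0, 0, -1, 0, 0, 0], [0, 0, 0, 0, 0, 0, 0]])

```text
time_s: 7.88
tcp_pos: [0.494, -0.0134, 0.0583]
ee_rot: [[0.283, -0.959, 0.002], [-0.959, -0.283, -0.0], [0.001, -0.002, -1.0]]
wrist_force: [-3.8, 0.3, 11.3]
gripper_width: -0.001
gripper_force: 5.9
```

The button hit its stop at 0.0583 (11 N). Next: up and over to the square key.

Request:
drive_tool(rows=[[0, 0, 0, 20, 0, 0, 0], [0, 0, 0, 22, 0, 0, 0], [0, 31.5, -19.7, 0, 0, 0, 0], [0, 31.5, -19.7, 0, 0, 0, 0], [0, 31.5, -19.7, 0, 0, 0, 0]])

```text
time_s: 8.3
tcp_pos: [0.5899, -0.073, 0.0999]
ee_rot: [[0.284, -0.959, 0.004], [-0.959, -0.284, 0.0], [0.001, -0.004, -1.0]]
wrist_force: [1.3, 1.1, -0.4]
gripper_width: 0.007
gripper_force: 0.0
```

Request:
drive_tool(rows=[[0, 31.5, -19.7, 0, 0, 0, 0], [0, 0, 0, 0, 0, 0, 0], [0, 0, 0, 0, 0, 0, 0]])

```text
time_s: 8.55
tcp_pos: [0.6205, -0.0935, 0.0975]
ee_rot: [[0.28, -0.96, 0.0], [-0.96, -0.28, 0.0], [0.0, -0.0, -1.0]]
wrist_force: [-2.0, -0.1, -0.6]
gripper_width: 0.004
gripper_force: 0.0
```

```bash
python3 - <<'E'
from fit import *
print(sense()['tcp_pos'])
ims=[]
for n in ['side','top']:
    c=capture(n); P,u,v=cloud(c)
    k=(np.hypot(P[:,0]-.492,P[:,1]+.0145)<.008)&(P[:,2]<.1)
    print(n,'button top z',k.sum(),np.median(P[k][:,2]) if k.any() else '')
    for l in ['jog_top','wrench_small']:
      for m in masks_of(l,c)[:1]:
        q=m['region'][v,u]&(P[:,2]<.1); print(l,m['p'],q.sum(),np.median(P[q],0))
    o=(150,240) if n=='side' else (150,230)
    ims.append(cv2.resize(c['frame'][o[0]:o[0]+140,o[1]:o[1]+140],(400,400),interpolation=cv2.INTER_CUBIC))
cv2.imwrite('pics/close4.png',np.hstack(ims)[:,:,::-1])
E
```

```text
[ 0.6205 -0.0935  0.0975]
side button top z 35 0.06744770499596922
jog_top 0.76 392 [ 0.6162 -0.095   0.0737]
wrench_small 0.74 287 [ 0.5588 -0.0613  0.0631]
top button top z 12 0.06839871339587095
jog_top 0.6 44 [ 0.6035 -0.0775  0.0741]
```

View pics/close4.png

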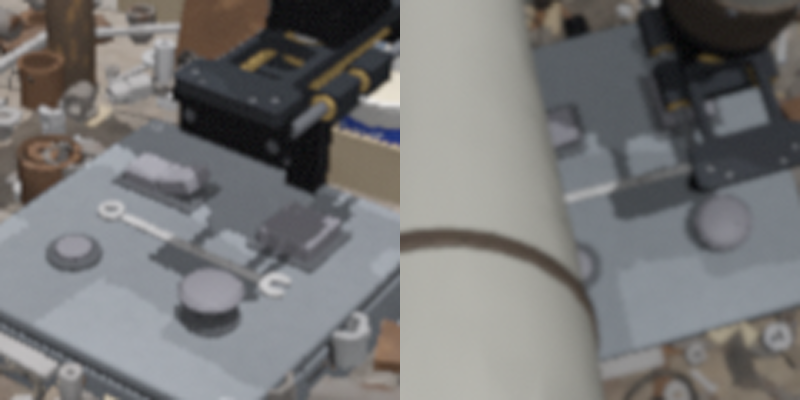

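The button top is at z≈0.068, so it is in. In the left crop the finger at (308,185) is above the key at (302,235). I'll press and hold.

Request:
drive_tool(rows=[[0, 0, 0, -15, 0, 0, 0], [0, 0, 0, -12, 0, 0, 0], [0, 0, 0, -3, 0, 0, 0], [0, 0, 0, -3, 0, 0, 0], [0, 0, 0, 0, 0, 0, 0]])

```text
time_s: 9.27
tcp_pos: [0.619, -0.0921, 0.0657]
ee_rot: [[0.283, -0.959, -0.0], [-0.959, -0.283, -0.0], [0.0, 0.0, -1.0]]
wrist_force: [-0.1, -0.4, -0.2]
gripper_width: 0.001
gripper_force: 0.0
```

Request:
drive_tool(rows=[[0, 0, 0, -2, 0, 0, 0], [0, 0, 0, -2, 0, 0, 0], [0, 0, 0, -2, 0, 0, 0], [0, 0, 0, 0, 0, 0, 0]])

```text
time_s: 9.6
tcp_pos: [0.6198, -0.0922, 0.0601]
ee_rot: [[0.282, -0.959, 0.002], [-0.959, -0.282, 0.0], [0.0, -0.001, -1.0]]
wrist_force: [-0.9, 1.4, 4.0]
gripper_width: 0.005
gripper_force: 1.9
```

Request:
drive_tool(rows=[[0, 0, 0, -1, 0, 0, 0], [0, 0, 0, -1, 0, 0, 0], [0, 0, 0, 0, 0, 0, 0]])

```text
time_s: 9.85
tcp_pos: [0.6198, -0.0922, 0.0584]
ee_rot: [[0.283, -0.959, 0.001], [-0.959, -0.283, -0.0], [0.0, -0.001, -1.0]]
wrist_force: [-1.4, 1.9, 6.5]
gripper_width: 0.006
gripper_force: 3.2
```

Request:
drive_tool(rows=[[0, 0, 0, -1, 0, 0, 0], [0, 0, 0, 0, 0, 0, 0], [0, 0, 0, 0, 0, 0, 0]])

```text
time_s: 10.1
tcp_pos: [0.6198, -0.0922, 0.0584]
ee_rot: [[0.283, -0.959, 0.002], [-0.959, -0.283, -0.0], [0.001, -0.001, -1.0]]
wrist_force: [-3.4, 2.2, 9.7]
gripper_width: 0.007
gripper_force: 5.1
```

The key is at its hard stop, held with about 10 N. Handing in.

```bash
python3 -c "
from station import *
print(finish_job())"
```

```text
the job is handed in; nothing more can be done
None
```

I handed the job in with the rocker tipped over, the round button in and the square key held down at about 10 N. I did not press the stop button or touch the loose things, but the hand-in returned no verdict.

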